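Click the specimen-counting dial on to its pointer

TASK

On the specimen-counting dial, flick the edge of the lobed wheel round clockwise (seen from above) with a fingertip until its one long lobe points at the fixed pointer. Let the wheel settle one click short of the pointer first, then give it that last click on its own, and do not go past. Only push the lobes, gently: do not grip, lift or shove the dial along the bench, and leave the jar, the pot and the bottle beside it alone.

Things in the scene. Friction and masses are not known exactly. Their poses are not given: they have to be found in the camera images.
- counter: The counting dial, 0.85 kg, loose on the bench. Origin: underside, on the wheel's vertical axis; z up. Bare metal base plate 8 mm thick, x -55 to +95, y -60 to +60 mm in its frame; on it a drum, radius 30 mm, up to 35 mm height, with the black wheel on top (see wheel_hub). A dark pointer post, 16 mm wide, 50 mm high, stands on the base along +x, from 75 mm outwards.
- wheel_hub (a point): Centre of the wheel's top, on its axis, 56 mm above the bench, on a cap of radius 12 mm. The wheel: a black disc of radius 36 mm, 36 to 50 mm above the bench, with eight radial lobes as thick, 10 mm wide, 45 degrees apart, air below them. Seven end 56 mm from the axis, the long one 68 mm. At rest, lobes lie along the dial's +x and every 45 degrees from it.
- wheel (a joint): Wheel angle in rad, growing clockwise seen from above; 0: long lobe at the pointer. A click is pi/4 (0.785): a spring detent holds the wheel at whole multiples, and once pushed over half way it snaps on to the next by itself. It starts two to four clicks before 0 (about -1.57, -2.36 or -3.14; rarely poised half way between two). Pushing a lobe near its end takes about 2 to 3.5 N.
- long_lobe_tip (a point): Middle of the end face of the wheel's long lobe, 68 mm from the wheel's axis and 43 mm above the bench.
- pointer_tip (a point): Tip of the fixed pointer, 75 mm from the wheel's axis along the dial's +x, 45 mm above the bench.
- jar: Glass jar with a brass cap, diameter 52 mm, 75 mm high, a bystander. Origin: centre of its underside.
- pot: Small clear specimen pot with a grey cap, diameter 42 mm, 50 mm high, a bystander. Origin: centre of its underside.
- wash: White plastic bottle, diameter 60 mm, 110 mm high, a bystander. Origin: centre of its underside.
Not all that is in view belongs to the job. What is shaped like the counter but blue or yellow is not meant.

How it is judged:
On the way:
1. the wheel rests one click short of the pointer (value of joint wheel between -0.985398 and -0.585398 rad), for 0.2 s.
At the end, for the whole second after the job is handed in: The wheel rests in the click at which the long lobe points at the pointer (within 0.15 rad), reached clockwise; the dial stands flat within 20 mm of where it stood (value of joint wheel between -0.15 and 0.15 rad and angle between counter's own z axis and vertical below 0.05 rad and distance of counter from where it was at the start of the episode below 0.02 m and linear speed of counter below 0.01 m/s); the robot touches nothing.
It fails at once if the wheel goes past the pointer by half a click (value of joint wheel above 0.4 rad).
It fails at once if the wheel is turned backwards by clicks, the long way round (value of joint wheel below -4.31969 rad).
It fails at once if the dial is pressed, gripped or shoved hard (over 15 N) (contact force between the fingers and counter above 15 N).
It fails at once if the dial is lifted, tipped or moved over 20 mm (distance of counter from where it was at the start of the episode above 0.02 m or height (world z) of counter above 0.006 m or angle between counter's own z axis and vertical above 0.1 rad).
It fails at once if the jar, the pot or the bottle is moved over 15 mm or knocked over (distance of any of jar, pot, wash from where it was at the start of the episode above 0.015 m or angle between any of jar, pot, wash's own z axis and vertical above 0.3 rad).
It also fails if it takes over 64 s, if anything falls off the work surface, if the arm or the gripper's body presses on something with over 40 N, if the wrist force passes 120 N, or if a joint passes its speed limit or range.

ROBOT

A 7-joint arm with a two-finger parallel gripper is mounted at the origin on the work surface. World frame = base frame: x ahead of the robot, y to its left, z up, the work surface at z = 0. Lengths are in m, angles in rad, forces in N, time in s.
With the tool pointing down it reaches from about 0.425 to 0.925 m from the base axis. Payload 6.8 kg.
Tool frame: the origin (TCP) lies on the mounting face of the last link; the fingertips stand 173 mm ahead of it and the grasp point (between the pads) lies 155 mm ahead of it; z points along the fingers, y is the line along which they close (so a half turn about z gives the same grasp; the last joint's range is limited). The gripper opens to 85 mm and grips with 20 to 120 N. Pads are 22 mm wide; open, the fingers measure 114 mm over their backs; the gripper's body (76 mm by 85 mm) begins 54 mm behind the grasp point. The pads swing forward as they close: fully open they stand 13 mm farther back than shut.
Start: joints at [-1.337, 0.477, 0.022, 1.555, -0.011, 1.109, -0.083], TCP at [0.226, 0.636, 0.405] pointing down, gripper open.
Joint ranges: [-2.96, 2.96], [-0.34, 2.1], [-1.41, 1.46], [0.24, 2.44], [-1.37, 4.51], [0.17, 1.92], [-2.96, 2.96]. Speed limits (rad/s): [2.39, 2.39, 3.14, 3.14, 3.14, 3.14, 3.14].

INTERFACE

Orientations are given as a unit quaternion [w, x, y, z].
In Python, from station import bot gives the robot as it stands. The module is installed in compiled form; this text tells all that it offers.
- The arm moves only by the shell command python3 -m pendant 'ROWS' [FORCE]. ROWS is JSON, a list of rows, each a list of 5 numbers: the finger opening in m, from 0 to 0.0854, then the shift along the tool's x, y, z in m, then the turn about the tool's z in degrees. In form: [[jaw, x, y, z, yaw], ...]. A call has 1 to 12 rows; each row shifts and turns the commanded pose from where the row before left it, along the tool's axes as they then stand; what a row does not reach is not made up. A row lasts 1/12 s, in which the tool goes at most 41.7 mm and 7.16 degrees, less where a joint would pass 70% of its speed; a pose out of reach is approached as far as the arm can. A call with a gripper value outside its range is refused whole. The fingers move at their own pace and stop on an object; FORCE is the grip in N (left out, the last holds). Time passes only in rows, so rows that do not move let the fingers close. It gives the time, the measured TCP pose, the force, the opening and the grip force at its end, in the units of the state.
- bot.get_obs(): the state, without advancing time (a new reading comes with each control period).
- bot.read_camera(name): name is "scene" or "top" or "wrist"; returns (picture, depth): 400x640x3 uint8, blue, green, red; 400x640 float32, m along the optical axis (not along the pixel's ray), 0 where there is no reading.
- bot.camera_model(name): a dict with "intrinsics" (3x3 intrinsics, pixels), "R" (3x3) and "t" (3): a world point X has camera coordinates R X + t. Camera axes: x right, y down, z forward; pixel columns grow to the right and rows downward; lengths in m; the calibration is good to about 2 mm. A picture is of the moment at which its call begins: read the wrist's pose just before it. camera_model takes no time and is no camera call; for the wrist camera it gives the pose at the moment of the call.
- bot.hand_in(): hands the job in; it is judged then, once.
Trained networks look in the newest picture that a camera, given by its name, has taken for a name from the list of things; names that differ only in an ending like _2 or _b are one class to them, and where a whole thing is asked for, a point or a joint stands for the part that bears it (a point fixed in the world has none). Each returns a list of dicts, best first, with "score" (0 to 1); they miss things now and then, are a little off and sometimes report something else, mostly with a low value. They report only what shows in the picture. A call takes as long as a camera call. They do not tell look-alikes from the thing itself.
- bot.boxes_of(name, camera): "at" ([column, row] in pixels, amid what is visible of it).
- bot.trace(name, camera): "mask" (400x640 bool, what is visible of it) and "at" ([column, row] in pixels, amid what is visible of it).
- bot.pinpoint(name, camera): "at" ([column, row] in pixels: a listed point, or the origin of a listed thing).
The state is a dict: "t": time; "q": joint angles; "joint_vel": joint speeds; "joint_torque": joint torques, N m; "eef_pos": TCP position; "tool_rot": TCP orientation; "contact_force": force on the tool from outside, world axes, zero at the start; "torque": the same for the moment, N m; "gripper_width": opening from 0.0 (shut) to 1.0 (fully open); "grasp_force": force on a finger pad.
Only numpy, scipy, OpenCV 4.12 (cv2) and the standard library are available. Lean on these libraries where they do the work, as an engineer would, in place of code of your own. Each camera call takes 0.05 s, during which the arm holds its last target. There are 200 camera calls.

## Working session

There is one attempt and no reset: what is moved stays moved. The work goes in short steps, Python scripts to look and compute and a shell command to move; the robot and the scene stay as the last step left them, time stands still between calls to the robot, and variables do not carry over. Pictures are saved under pics/ and viewed, at most 10 in all, crops included, and the job is handed in when it is done.

```bash
mkdir -p pics; cat > h.py <<'E'
import numpy as np, cv2
from station import bot
def ray(cam,px,z):
    m=bot.camera_model(cam);K=np.array(m["intrinsics"]);R=np.array(m["R"]);t=np.array(m["t"])
    d=R.T@np.linalg.inv(K)@np.array([px[0],px[1],1.]);c=-R.T@t
    return c+d*(z-c[2])/d[2]
def proj(cam,X):
    m=bot.camera_model(cam);K=np.array(m["intrinsics"]);p=K@(np.array(m["R"])@np.array(X)+np.array(m["t"]));return p[:2]/p[2]
E
python3 - <<'E'
from h import *
o=bot.get_obs();print({k:np.round(o[k],3) for k in ("t","q","eef_pos","tool_rot","contact_force","gripper_width")})
Z={"wheel_hub":.056,"long_lobe_tip":.043,"pointer_tip":.045,"counter":0,"jar":0,"pot":0,"wash":0}
for c in("top","scene"):
    im,d=bot.read_camera(c);cv2.imwrite(f"pics/{c}0.png",im)
    for n,z in Z.items():
        for r in bot.pinpoint(n,c)[:3]:print(c,n,np.round(r["at"],1),round(r["score"],2),np.round(ray(c,r["at"],z),4))
E
```

```text
{'t': np.float64(0.0), 'q': array([-1.337,  0.478,  0.022,  1.556, -0.011,  1.109, -0.083]), 'eef_pos': array([0.226, 0.636, 0.404]), 'tool_rot': array([-0.   ,  0.17 ,  0.985, -0.001]), 'contact_force': array([ 0.829, -0.469, -1.272]), 'gripper_width': np.float64(1.001)}
top wheel_hub [235.8 100.4] 0.87 [0.8192 0.2164 0.056 ]
top wheel_hub [218.2 277.3] 0.84 [0.4442 0.2208 0.056 ]
top wheel_hub [374.9 339.8] 0.82 [ 0.3387 -0.0833  0.056 ]
top long_lobe_tip [336.7 350.9] 0.71 [ 0.3152 -0.0127  0.043 ]
top long_lobe_tip [318.2 254. ] 0.68 [0.4974 0.0286 0.043 ]
top long_lobe_tip [230.1 131.4] 0.65 [0.7531 0.2259 0.043 ]
top pointer_tip [334.1 349.8] 0.91 [ 0.3172 -0.0077  0.045 ]
top pointer_tip [253.6 260.2] 0.8 [0.4806 0.1562 0.045 ]
top pointer_tip [357.8 194.9] 0.73 [ 0.6213 -0.0487  0.045 ]
top counter [222.7 278. ] 0.81 [0.4462 0.2246 0.    ]
top counter [367.9 337. ] 0.58 [ 0.3396 -0.0764  0.    ]
top counter [341.2 233.2] 0.55 [ 0.5481 -0.0184  0.    ]
top jar [294.8 172.6] 0.71 [0.6791 0.0862 0.    ]
top jar [337.4 231.7] 0.32 [ 0.5511 -0.0102  0.    ]
top pot [418.1 257.8] 0
[... 268 characters left out ...]
b [314.2 194.9] 0.64 [ 0.5598 -0.0063  0.056 ]
scene long_lobe_tip [343.4 185.8] 0.92 [0.4977 0.0243 0.043 ]
scene long_lobe_tip [408.2 209.4] 0.92 [0.4751 0.1642 0.043 ]
scene long_lobe_tip [368.1 128.2] 0.82 [ 0.3189 -0.0222  0.043 ]
scene pointer_tip [399.6 210. ] 0.95 [0.4875 0.1512 0.045 ]
scene pointer_tip [376.4 128.6] 0.87 [ 0.3111 -0.0045  0.045 ]
scene pointer_tip [283.  209.1] 0.68 [ 0.6176 -0.0422  0.045 ]
scene counter [314.6 204.2] 0.95 [ 0.5459 -0.0168  0.    ]
scene counter [343.1 133.7] 0.94 [ 0.3293 -0.0839  0.    ]
scene counter [332.8 377.6] 0.94 [0.8143 0.2106 0.    ]
scene jar [319. 274.] 0.81 [0.6755 0.0857 0.    ]
scene pot [273.2 157.9] 0.71 [ 0.491  -0.1761  0.    ]
```

View pics/top0.png

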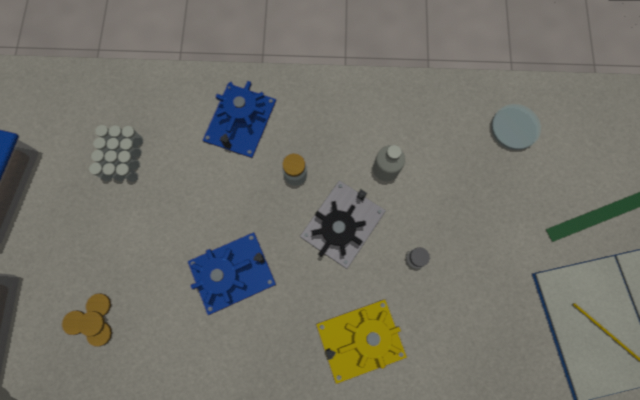

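The bare-metal dial with the black wheel is at about (339,227) in the top view. Its pointer is at (358,195), and the long lobe at (320,255) lies directly opposite, so the wheel is about 4 clicks before 0. I'll move over it with the fingers shut, then refine with the wrist camera.

```bash
python3 -m pendant '[[0,-0.0234,-0.0254,0,0],[0,-0.0234,-0.0254,0,0],[0,-0.0234,-0.0254,0,0],[0,-0.0234,-0.0254,0,0],[0,-0.0234,-0.0254,0,0],[0,-0.0234,-0.0254,0,0],[0,-0.0234,-0.0254,0,0],[0,-0.0234,-0.0254,0,0],[0,-0.0234,-0.0254,0,0],[0,-0.0234,-0.0254,0,0]]'
python3 -m pendant '[[0,-0.0234,-0.0254,0,0],[0,-0.0234,-0.0254,0,0],[0,-0.0234,-0.0254,0,0],[0,-0.0234,-0.0254,0,0],[0,-0.0234,-0.0254,0,0],[0,-0.0234,-0.0254,0,0],[0,-0.0234,-0.0254,0,0],[0,-0.0234,-0.0254,0,0],[0,-0.0234,-0.0254,0,0],[0,-0.0234,-0.0254,0,0]]'
python3 -m pendant '[[0,0,0,0,7],[0,0,0,0,7],[0,0,0,0,7],[0,0,0,0,7],[0,0,0,0,7],[0,0,0,0,7],[0,0,0,0,7],[0,0,0,0,7],[0,0,0,0,7],[0,0,0,0,7],[0,0,0,0,7],[0,0,0,0,0]]'
cat >> h.py <<'E'
from scipy.spatial.transform import Rotation as Ro
def tool():
    o=bot.get_obs();w,x,y,z=o["tool_rot"];return o,Ro.from_quat([x,y,z,w]).as_matrix()
E
python3 - <<'E'
from h import *
o,R=tool();print(np.round(o["q"],2),o["eef_pos"],np.degrees(np.arctan2(R[1],R[0])),o["t"])
im,d=bot.read_camera("wrist");cv2.imwrite("pics/w1.png",im)
for n,z in {"wheel_hub":.056,"long_lobe_tip":.043,"pointer_tip":.045}.items():
    for r in bot.pinpoint(n,"wrist")[:3]:print(n,np.round(r["at"],1),round(r["score"],2),np.round(ray("wrist",r["at"],z),4))
E
```

```text
t: 1.63
eef_pos: [0.362, 0.3165, 0.405]
tool_rot: [0.0, 0.17, 0.985, 0.0]
contact_force: [0.3, -0.2, 0.2]
gripper_width: 0.001
grasp_force: 0.0
t: 2.47
eef_pos: [0.4972, -0.0012, 0.4051]
tool_rot: [0.0, 0.17, 0.985, 0.0]
contact_force: [0.6, 0.3, 0.4]
gripper_width: 0.002
grasp_force: 0.0
t: 3.47
eef_pos: [0.4969, 0.0006, 0.4048]
tool_rot: [0.0, 0.748, 0.664, 0.0]
contact_force: [0.3, -0.6, 0.6]
gripper_width: -0.003
grasp_force: 0.0
[-0.66  0.2   0.61  2.   -0.14  0.98 -0.1 ] [0.49689582 0.00055155 0.40483635] [83.1750691  -6.82493344 18.19267261] 3.4667
wheel_hub [370.5 184.8] 0.63 [ 0.5529 -0.01    0.056 ]
wheel_hub [199.6 261.4] 0.61 [ 0.3436 -0.0815  0.056 ]
long_lobe_tip [286.5  22.5] 0.93 [0.4821 0.1616 0.043 ]
long_lobe_tip [173.9 213.3] 0.72 [ 0.3208 -0.0222  0.043 ]
long_lobe_tip [318.  158.3] 0.63 [0.4981 0.0237 0.043 ]
pointer_tip [424.8 209.3] 0.86 [ 0.616  -0.0495  0.045 ]
pointer_tip [166.7 207.5] 0.86 [ 0.3153 -0.0136  0.045 ]
pointer_tip [290.5  28.2] 0.81 [0.4856 0.1556 0.045 ]
```

View pics/w1.png

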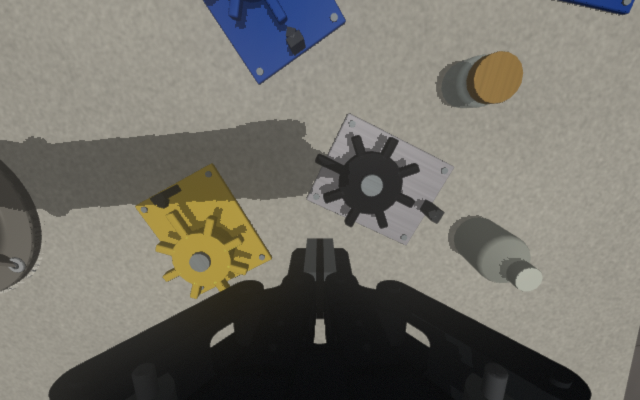

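The wrist view confirms it: hub at (371,185), pointer post at (430,210), long lobe tip at (318,158) on the far side. Next I fit the hub and wheel angle from depth.

```bash
cat >> h.py <<'E'
from scipy.optimize import differential_evolution
def cloud(cam):
    m=bot.camera_model(cam);im,d=bot.read_camera(cam)
    K=np.array(m["intrinsics"]);R=np.array(m["R"]);t=np.array(m["t"])
    v,u=np.nonzero(d>0);z=d[v,u];P=np.linalg.inv(K)@np.stack([u*z,v*z,z])
    return im,((P-t[:,None]).T@R),im[v,u].max(1)   # R^T(P-t)
def fit(cam,c0=(.555,-.009)):
    """hub x,y, bearing of long lobe, fitted to dark points at the wheel-top height"""
    im,X,br=cloud(cam);X0=X[:,:2]-c0
    s=(np.hypot(*X0.T)<.1)&(X[:,2]>.044)&(X[:,2]<.062);Q=X[s][:,:2]
    pb=np.radians(-30.5);Pp=np.array(c0)+.08*np.array([np.cos(pb),np.sin(pb)])
    Q=Q[np.hypot(*(Q-Pp).T)>.015] if False else Q
    g=np.arange(-.1,.1,.001);G=np.stack(np.meshgrid(g,g,indexing="ij"),-1)+c0
    from scipy.spatial import cKDTree
    occ=cKDTree(Q).query(G.reshape(-1,2))[0]<.0014
    G=G.reshape(-1,2)
    post=np.hypot(*(G-Pp).T)<.0; 
    def cost(p):
        D=G-p[:2];r=np.hypot(*D.T);m=r<.036
        for k in range(8):
            a=p[2]+k*np.pi/4;l=D@[np.cos(a),np.sin(a)];w=D@[-np.sin(a),np.cos(a)]
            m|=(abs(w)<.005)&(l>0)&(l<(.068 if k==0 else .056))
        v=r<.072
        return (m^occ)[v].mean()
    b=differential_evolution(cost,[(c0[0]-.012,c0[0]+.012),(c0[1]-.012,c0[1]+.012),(-np.pi,np.pi)],seed=1,popsize=25,maxiter=40,polish=False)
    return im,b.x[:2],np.degrees(b.x[2]),b.fun
E
python3 - <<'E'
from h import *
for c in("wrist","top"):
    _,h,a,f=fit(c);print(c,np.round(h,4),round(a,1),round(f,3))
E
```

```text
wrist [ 0.5534 -0.0103] 147.7 0.028
top [ 0.5572 -0.0111] -19.0 0.355
```

```bash
python3 -m pendant '[[0,0,0,0,3],[0,-0.001,-0.005,0,0],[0,0,0,0.03,0],[0,0,0,0.03,0],[0,0,0,0.03,0],[0,0,0,0.03,0],[0,0,0,0.03,0],[0,0,0,0.015,0],[0,0,0,0,0]]'
python3 - <<'E'
from h import *
o,R=tool();print(o["eef_pos"],np.degrees(np.arctan2(R[1],R[0])),o["t"])
im,h,a,f=fit("wrist");print(np.round(h,4),round(a,1),round(f,3));cv2.imwrite("pics/w2.png",im)
p=o["eef_pos"];print("tip px",proj("wrist",[p[0],p[1],p[2]-.173]));d=p[:2]-h;print(np.hypot(*d)*1e3,np.degrees(np.arctan2(d[1],d[0])))
E
```

```text
t: 4.52
eef_pos: [0.4901, 0.0004, 0.2368]
tool_rot: [-0.002, 0.763, 0.646, -0.003]
contact_force: [-0.2, 0.6, -1.0]
gripper_width: -0.002
grasp_force: 0.0
[4.90089084e-01 3.61121987e-04 2.36845688e-01] [  80.53328079   -9.46745311 -169.0449848 ] 4.5167
[ 0.5543 -0.0094] 147.6 0.053
tip px [318.15580876 251.18446874]
64.98618525954922 171.36732924585917
```

View pics/w2.png

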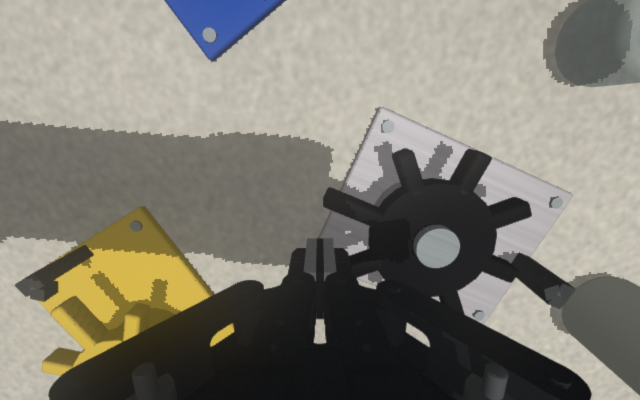

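The shut fingertip is at (318,251), and it is only about 14 mm thick. The long lobe end is at (330,195) ahead of it, and the short lobes end inside its radius. I'll push only the long lobe's end, following an arc of radius 65 mm.

```bash
python3 -m pendant '[[0,0,0,0.013,0],[0,0,0,0.013,0],[0,0,0,0,0]]'
python3 -m pendant '[[0,0.0034,0.0001,0,3],[0,0.0034,0.0001,0,3],[0,0.0034,0.0001,0,3],[0,0.0034,0.0001,0,3],[0,0.0034,0.0001,0,3],[0,0.0034,0.0001,0,3]]'
cat > st.py <<'E'
from h import *
o,R=tool();p=o["eef_pos"];im,h,a,f=fit("wrist",(.554,-.009))
d=p[:2]-h;print("q",np.round(o["q"],2),"p",np.round(p,4),"ybear",np.degrees(np.arctan2(R[1],R[0]))[1].round(1))
print("hub",np.round(h,4),"lobe",round(a,1),"cost",round(f,3),"finger r,bearing",np.round([np.hypot(*d)*1e3,np.degrees(np.arctan2(d[1],d[0]))],1))
import sys
if len(sys.argv)>1:cv2.imwrite(sys.argv[1],im)
E
python3 st.py
```

```text
t: 4.82
eef_pos: [0.4917, 0.0004, 0.2137]
tool_rot: [-0.0, 0.763, 0.646, -0.0]
contact_force: [0.2, -0.2, 0.9]
gripper_width: 0.003
grasp_force: 0.0
t: 5.32
eef_pos: [0.4988, 0.0194, 0.2155]
tool_rot: [0.0, 0.856, 0.517, 0.001]
contact_force: [-0.5, -1.0, -0.7]
gripper_width: 0.002
grasp_force: 0.6
q [-0.59  0.53  0.54  2.14 -0.49  0.59 -0.18] p [0.4988 0.0194 0.2155] ybear -27.7
hub [ 0.555 -0.01 ] lobe 135.0 cost 0.091 finger r,bearing [ 63.4 152.4]
```

```bash
python3 -m pendant '[[0,0.0034,0.0001,0.003,3],[0,0.0034,0.0001,0.003,3],[0,0.0034,0.0001,0,3],[0,0.0034,0.0001,0,3],[0,0.0034,0.0001,0,3],[0,0.0034,0.0001,0,3],[0,0.0034,0.0001,0,3],[0,0,0,0,0]]'
python3 st.py pics/w3.png
```

```text
t: 6.03
eef_pos: [0.5139, 0.039, 0.2091]
tool_rot: [-0.0, 0.935, 0.354, 0.001]
contact_force: [0.7, -1.1, -0.8]
gripper_width: -0.001
grasp_force: 0.0
q [-0.68  0.59  0.63  2.11 -0.6   0.62 -0.48] p [0.5139 0.039  0.2091] ybear -48.5
hub [ 0.5552 -0.0103] lobe 102.4 cost 0.113 finger r,bearing [ 64.3 130. ]
```

View pics/w3.png

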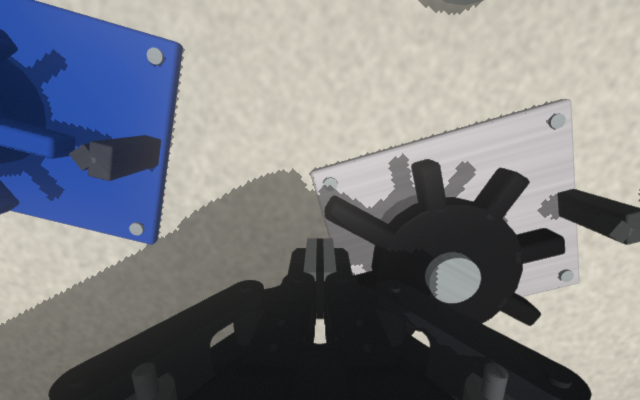

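The lobe snapped to bearing 102.4° (end at (330,205)), clear of the finger, and the dial moved about 1 mm. Second click next.

```bash
python3 -m pendant '[[0,0.0034,0.0001,0,3],[0,0.0034,0.0001,0,3],[0,0.0034,0.0001,0,3],[0,0.0034,0.0001,0,3],[0,0.0034,0.0001,0,3],[0,0.0034,0.0001,0,3],[0,0.0034,0.0001,0,3],[0,0.0034,0.0001,0,3],[0,0.0034,0.0001,0,3],[0,0.0034,0.0001,0,3],[0,0.0034,0.0001,0,3],[0,0.0034,0.0001,0,3]]'
python3 st.py pics/w4.png
```

```text
t: 7.08
eef_pos: [0.5499, 0.0538, 0.2084]
tool_rot: [-0.0, 0.999, 0.047, 0.0]
contact_force: [-0.0, 0.2, -0.7]
gripper_width: 0.003
grasp_force: 0.1
q [-0.79  0.7   0.79  2.03 -0.76  0.73 -1.  ] p [0.5499 0.0538 0.2084] ybear -84.6
hub [ 0.5553 -0.0107] lobe 77.5 cost 0.107 finger r,bearing [64.7 94.8]
```

```bash
python3 -m pendant '[[0,0.0017,0,0,1.5],[0,0.0017,0,0,1.5],[0,0,0,0,0],[0,0,0,0,0],[0,0,0,0,0]]'
python3 st.py pics/w5.png
```

```text
t: 7.55
eef_pos: [0.5533, 0.0543, 0.2079]
tool_rot: [-0.0, 1.0, 0.022, 0.0]
contact_force: [0.1, -0.1, 1.4]
gripper_width: 0.006
grasp_force: 0.3
q [-0.79  0.71  0.8   2.02 -0.77  0.74 -1.04] p [0.5533 0.0543 0.2079] ybear -87.5
hub [ 0.5556 -0.0108] lobe 57.8 cost 0.108 finger r,bearing [65.2 92. ]
```

```bash
python3 -m pendant '[[0,0.0034,0.0001,0,3],[0,0.0034,0.0001,0,3],[0,0.0034,0.0001,0,3],[0,0.0034,0.0001,0,3],[0,0.0034,0.0001,0,3],[0,0.0034,0.0001,0,3],[0,0.0034,0.0001,0,3],[0,0.0034,0.0001,0,3],[0,0.0034,0.0001,0,3],[0,0.0034,0.0001,0,3],[0,0.0034,0.0001,0,3],[0,0.0034,0.0001,0,3]]'
python3 -m pendant '[[0,0.0017,0,0,1.5],[0,0.0017,0,0,1.5],[0,0.0017,0,0,1.5],[0,0,0,0,0],[0,0,0,0,0],[0,0,0,0,0]]'
python3 st.py pics/w6.png
```

```text
t: 8.6
eef_pos: [0.5916, 0.0434, 0.2074]
tool_rot: [0.0, 0.957, -0.29, -0.001]
contact_force: [-0.1, 0.9, 0.1]
gripper_width: -0.001
grasp_force: 0.3
t: 9.1
eef_pos: [0.5961, 0.0404, 0.2077]
tool_rot: [-0.0, 0.945, -0.326, 0.0]
contact_force: [-0.4, -0.2, -0.6]
gripper_width: -0.003
grasp_force: 0.0
q [-0.82  0.85  0.95  1.93 -0.92  0.88 -1.61] p [0.5961 0.0404 0.2077] ybear -128.0
hub [ 0.5554 -0.0118] lobe 34.9 cost 0.103 finger r,bearing [66.2 52.1]
```

View pics/w6.png

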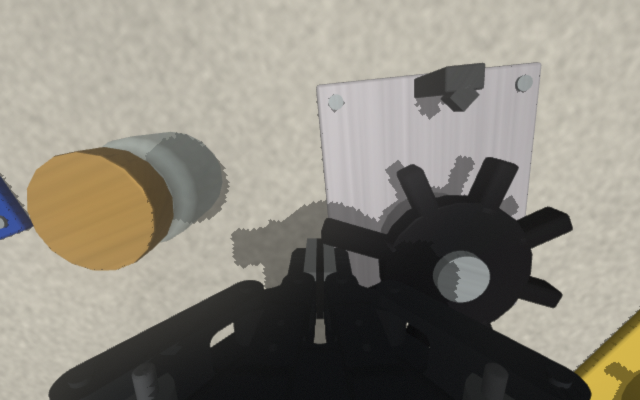

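The long lobe's end is at (325,230), against the finger and right at the half-way point, so a small further push is needed.

```bash
python3 -m pendant '[[0,0.0017,0.0005,0,1.5],[0,0.0017,0.0005,0,1.5],[0,0.0017,0,0,1.5],[0,0,0,0,0],[0,0,0,0,0],[0,0,0,0,0],[0,0,0,0,0]]'
python3 st.py pics/w7.png
```

```text
t: 9.73
eef_pos: [0.5995, 0.0362, 0.2078]
tool_rot: [0.0, 0.932, -0.363, 0.0]
contact_force: [1.0, -1.1, 0.1]
gripper_width: 0.003
grasp_force: 0.5
q [-0.82  0.87  0.97  1.92 -0.94  0.89 -1.67] p [0.5995 0.0362 0.2078] ybear -132.6
hub [ 0.5549 -0.012 ] lobe 13.2 cost 0.104 finger r,bearing [65.7 47.3]
```

The wheel is one click short. I'll let it rest, then give the last click.

```bash
python3 -m pendant '[[0,0,0,0,0],[0,0,0,0,0],[0,0,0,0,0],[0,0,0,0,0],[0,0,0,0,0],[0,0,0,0,0]]'
python3 st.py
python3 -m pendant '[[0,0.0034,0.0001,0,3],[0,0.0034,0.0001,0,3],[0,0.0034,0.0001,0,3],[0,0.0034,0.0001,0,3],[0,0.0034,0.0001,0,3],[0,0.0034,0.0001,0,3],[0,0.0034,0.0001,0,3],[0,0.0034,0.0001,0,3],[0,0.0034,0.0001,0,3],[0,0.0034,0.0001,0,3],[0,0.0034,0.0001,0,3],[0,0.0034,0.0001,0,3]]'
python3 st.py
```

```text
t: 10.28
eef_pos: [0.5994, 0.0363, 0.2077]
tool_rot: [0.0, 0.932, -0.363, 0.0]
contact_force: [1.3, -1.1, 0.6]
gripper_width: 0.002
grasp_force: 0.6
q [-0.82  0.87  0.97  1.92 -0.94  0.89 -1.67] p [0.5994 0.0363 0.2077] ybear -132.6
hub [ 0.5552 -0.0119] lobe 13.2 cost 0.104 finger r,bearing [65.5 47.5]
t: 11.33
eef_pos: [0.6189, 0.0021, 0.2074]
tool_rot: [-0.0, 0.773, -0.634, -0.001]
contact_force: [-0.1, 1.1, -0.8]
gripper_width: -0.001
grasp_force: 0.4
q [-0.8   0.97  1.08  1.88 -1.05  1.   -2.18] p [0.6189 0.0021 0.2074] ybear -168.7
hub [ 0.5543 -0.0124] lobe -3.8 cost 0.096 finger r,bearing [66.2 12.6]
```

```bash
python3 -m pendant '[[0,0.0017,0.0004,0,1.5],[0,0.0017,0.0004,0,1.5],[0,0.0017,0,0,1.5],[0,0.0017,0,0,1.5],[0,0,0,0,0],[0,0,0,0,0],[0,0,0,0,0],[0,0,0,0,0]]'
python3 st.py pics/w8.png
```

```text
t: 12.05
eef_pos: [0.6193, -0.0054, 0.2077]
tool_rot: [-0.0, 0.74, -0.673, -0.0]
contact_force: [-0.8, -0.9, -0.1]
gripper_width: -0.004
grasp_force: 0.0
q [-0.8   0.98  1.1   1.88 -1.06  1.02 -2.26] p [ 0.6193 -0.0054  0.2077] ybear -174.6
hub [ 0.5539 -0.0123] lobe -11.1 cost 0.101 finger r,bearing [65.7  6. ]
```

View pics/w8.png

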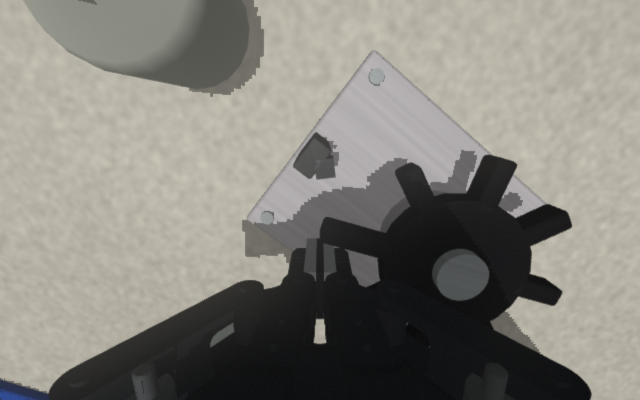

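The lobe's end at (325,230) is still against the finger at about half way, with the pointer ahead at (315,155). I'll add a few small degrees.

```bash
python3 -m pendant '[[0,0.0017,0,0,1.5],[0,0.0017,0,0,1.5],[0,0,0,0,0],[0,0,0,0,0],[0,0,0,0,0],[0,0,0,0,0]]'
python3 st.py pics/w9.png
```

```text
t: 12.6
eef_pos: [0.6195, -0.0092, 0.2077]
tool_rot: [0.0, 0.722, -0.692, 0.0]
contact_force: [1.2, -0.4, -0.8]
gripper_width: -0.001
grasp_force: 0.7
q [-0.79  0.99  1.11  1.88 -1.07  1.02 -2.3 ] p [ 0.6195 -0.0092  0.2077] ybear -177.6
hub [ 0.5538 -0.0123] lobe -31.3 cost 0.101 finger r,bearing [65.8  2.7]
```

```bash
python3 -m pendant '[[0,0,-0.002,0,0],[0,0,0,-0.02,0],[0,0,0,-0.03,0],[0,0,0,-0.03,0],[0,0,0,-0.03,0],[0,0,0,-0.03,0],[0,0,0,-0.03,0],[0,0,0,0,0],[0,0,0,0,0]]'
python3 st.py pics/w10.png
python3 - <<'E'
from h import *
for r in bot.pinpoint("pointer_tip","wrist")[:2]:print(r["at"],round(r["score"],2),ray("wrist",r["at"],.045))
E
```

```text
t: 13.4
eef_pos: [0.622, -0.0088, 0.3793]
tool_rot: [-0.001, 0.722, -0.692, 0.001]
contact_force: [0.5, 0.5, -1.4]
gripper_width: -0.002
grasp_force: 0.0
q [-0.89  0.83  1.33  1.77 -0.85  1.26 -2.43] p [ 0.622  -0.0088  0.3793] ybear -177.6
hub [ 0.5546 -0.0117] lobe 102.5 cost 0.043 finger r,bearing [67.5  2.5]
[430.1, 323.9] 0.81 [0.47969085 0.15931282 0.045     ]
[325.7, 141.8] 0.75 [ 0.61701719 -0.0529518   0.045     ]
```

View pics/w10.png

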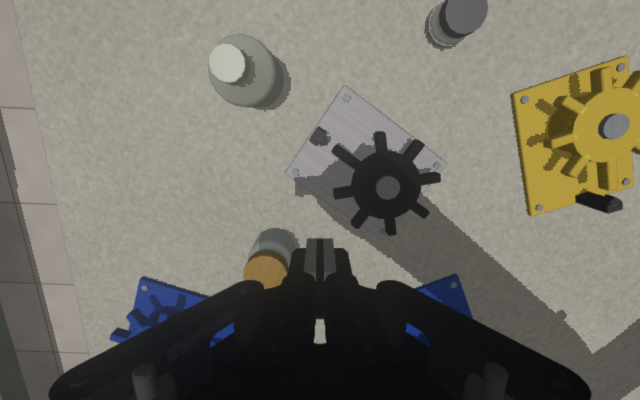

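The long lobe's end at (335,148) points at the pointer post at (320,136). The fit's 102.5° fixes the lobe pattern modulo 45°, which gives −32.5°, against about −33.5° for the pointer. The arm is clear of everything.

```bash
python3 -c "
from station import bot
print(bot.hand_in())"
```

```text
the job is handed in; nothing more can be done
None
```

I flicked the wheel clockwise four clicks, letting it rest one click short before the last one. The long lobe now points at the pointer, the dial moved about 2 mm and the arm is clear; the job is handed in, but no verdict came back.

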